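Sweep the offcuts off the trimming platform

TASK

Clear the three yellow waste stubs from the dark trimming platform: with the closed fingers, sweep them along it and over its edge into the red scrap tray. Only push them, never pick them up, and leave the firing puck, the glaze jar and everything else on the bench standing where it is.

Things in the scene. Friction and masses are not known exactly. Their poses are not given: they have to be found in the camera images.
- platform: Raised trimming platform fixed to the bench: flat dark-grey top 300 mm (its x) by 310 mm (its y), 14 mm thick, no rim, its upper face 50 mm above the bench. Origin at the centre of its underside, at bench height; z up. A tray is tucked under each of its two overhanging y edges (y = +155 and -155 mm): what slides over that edge drops in.
- scrap_tray: Red open scrap tray, fixed to the bench, 340 mm (its x) by 130 mm (its y), 30 mm high, walls and floor 4 mm; its rim is 20 mm below the platform's upper face. Origin at the centre of its underside; axes parallel to the platform's. It lies along either the +y or the -y edge of the platform, centre 206 mm from the platform's centre; about 112 mm of its width shows beyond the platform's edge.
- crown_tray: Blue open tray for finished work, same size and axes as the red one, fixed along the opposite edge of the platform. It holds the plaster model and the disc; no waste belongs there.
- firing_puck: White ceramic firing puck with three small crowns on pins, loose, 34 mm across and 32 mm high overall (puck 12 mm), about 70 g, stands on the platform among the stubs. Origin at the centre of its underside.
- glaze_jar: Light-blue glaze jar with a white cap, loose, 27 mm across and 31 mm high, stands on the platform with its centre 40 to 65 mm from the puck's. Origin at the centre of its underside.
- dental_model: Round beige plaster model with an arch of ivory teeth, 60 mm across, 25 mm high, loose in the blue tray. Origin at the centre of its underside.
- disc_blank: Ivory disc with a grey band, 61 mm across, 18 mm high, loose in the blue tray. Origin at the centre of its underside.
- liquid_bottle: Bottle with a blue cap, 48 mm across, 110 mm high, loose on the bench to the robot's right. Origin at the centre of its underside.
- mixing_dish: White ceramic dish, 100 mm across, 22 mm high, loose on the bench to the robot's left. Origin at the centre of its underside.
- stub1_center (a point): Centre of waste stub 1 of 3: a loose yellow ceramic block 22 x 20 x 14 mm (x, y, z) with a slanting broken ridge up to 5 mm high on top, 24 to 48 g, lying flat on the platform at any yaw; this point is 7 mm above its underside. It slides easily and drops once its centre passes the edge.
- stub1: Waste stub 1 itself; origin at the centre of its underside. Along the platform's x it lies at least 48 mm, centre to centre, from the other stubs and the puck, and 40 mm from the jar, so it can go straight along the platform's y to the red tray past everything else.
- stub2_center (a point): Centre of waste stub 2 of 3: a loose yellow ceramic block 22 x 20 x 14 mm (x, y, z) with a slanting broken ridge up to 5 mm high on top, 24 to 48 g, lying flat on the platform at any yaw; this point is 7 mm above its underside. It slides easily and drops once its centre passes the edge.
- stub2: Waste stub 2 itself; origin at the centre of its underside. Along the platform's x it lies at least 48 mm, centre to centre, from the other stubs and the puck, and 40 mm from the jar, so it can go straight along the platform's y to the red tray past everything else.
- stub3_center (a point): Centre of waste stub 3 of 3: a loose yellow ceramic block 22 x 20 x 14 mm (x, y, z) with a slanting broken ridge up to 5 mm high on top, 24 to 48 g, lying flat on the platform at any yaw; this point is 7 mm above its underside. It slides easily and drops once its centre passes the edge.
- stub3: Waste stub 3 itself; origin at the centre of its underside. Along the platform's x it lies at least 48 mm, centre to centre, from the other stubs and the puck, and 40 mm from the jar, so it can go straight along the platform's y to the red tray past everything else.

How it is judged:
By the outcome, as a careful person would: the job done as asked, in the order asked, and still so for the second after the job is handed in, with the robot touching nothing.
It also fails if it takes over 67 s, if anything falls off the work surface, if the arm or the gripper's body presses on something with over 40 N, if the wrist force passes 120 N, or if a joint passes its speed limit or range.

ROBOT

A 6-joint arm with a two-finger parallel gripper is mounted at the origin on the work surface. World frame = base frame: x ahead of the robot, y to its left, z up, the work surface at z = 0. Lengths are in mm, angles in rad, forces in N, time in s.
With the tool pointing down it reaches from about 350 to 975 mm from the base axis. Payload 7.1 kg.
Tool frame: the origin (TCP) lies midway between the tips of the shut fingers; the grasp point (between the pads) lies 19 mm behind it (ctrl.pinch_z is the distance from the TCP to the grasp point, in mm); z points along the fingers, y is the direction in which the jaws open and shut (so a half turn about z gives the same grasp; the last joint's range is limited). The gripper opens to 88 mm and grips with 3 to 60 N. Pads are 20 mm wide; open, the fingers measure 115 mm over their backs; the gripper's body (75 mm by 178 mm) begins 61 mm behind the grasp point.
Start: joints at [1.29, 0.423, 1.63, -0, 1.089, -0.019], TCP at [161.731, 603.695, 222.675] pointing down, gripper open.
Joint ranges: [-3, 3], [-0.9, 2.11], [0.09, 2.58], [-1.31, 4.45], [0.11, 2.69], [-2.54, 2.54]. Speed limits (rad/s): [2.39, 2.39, 3.01, 3.14, 3.14, 3.14].

INTERFACE

Orientations are given as a rotation vector (axis times angle).
In Python, from workcell import ctrl gives the robot as it stands.
- The arm moves only by the tool jog_arm, never from a script. Its arguments are lists of equal length, an entry for each row: "xyz": the shift along the world's x, y, z in mm, a list of three; "yaw": the turn about the world's z in degrees. A call has 1 to 20 rows; each row shifts and turns the pose as measured when the row begins; what a row does not reach is not made up. A row lasts 1/12 s, in which the tool goes at most 41.7 mm and 7.16 degrees, less where a joint would pass 70% of its speed; a pose out of reach is approached as far as the arm can. A call with a gripper value outside its range is refused whole. "gripper" is the closure, from 0 (fully open) to 1 (shut), set as the call begins (left out, the last holds). The fingers move at their own pace and stop on an object; the grip force is fixed at half the most. Time passes only in rows, so rows that do not move let the fingers close. It gives the time, the measured TCP pose, the force and the opening at its end, in the units of the state.
- ctrl.get_obs(): the state, without advancing time (a new reading comes with each control period).
- ctrl.get_image(name): name is "scene" or "top" or "wrist"; returns a dict with "img" (400x640x3 uint8, blue, green, red), "K" (3x3 intrinsics, pixels), "R" (3x3) and "t" (3): a world point X has camera coordinates R X + t. Camera axes: x right, y down, z forward; pixel columns grow to the right and rows downward; lengths in mm; the calibration is good to about 2 mm. A picture is of the moment at which its call begins. There is no depth.
- ctrl.close_job(): hands the job in, once; it reports no verdict.
Trained networks look in a picture, given as the dict that the camera call returned (one of the last four; its "shot" number tells which), for a name from the list of things; names that differ only in an ending like _2 or _b are one class to them, and where a whole thing is asked for, a point or a joint stands for the part that bears it (a point fixed in the world has none). Each returns a list of dicts, best first, with "confidence" (0 to 1); they miss things now and then, are a little off and sometimes report something else, mostly with a low value. They report only what shows in the picture. A call takes as long as a camera call.
- ctrl.find_in(picture, thing): "centre" ([column, row] as shares, 0 to 1, of the picture: columns of its width, rows of its height, amid what is visible of it).
- ctrl.regions_of(picture, thing): "region" (400x640 bool, what is visible of it) and "centre" ([column, row] as shares, 0 to 1, of the picture: columns of its width, rows of its height, amid what is visible of it).
- ctrl.pinpoint(picture, thing): "centre" ([column, row] as shares, 0 to 1, of the picture: columns of its width, rows of its height: a listed point, or the origin of a listed thing).
The state is a dict: "t": time; "qpos": joint angles; "qvel": joint speeds; "joint_torque": joint torques, N m; "ee_pos": TCP position; "orientation": TCP orientation; "ft_force": force on the tool from outside, world axes, zero at the start; "moment": the same for the moment, N m; "width": finger opening in mm.
Only numpy, scipy, OpenCV 4.12 (cv2) and the standard library are available. Lean on these libraries where they do the work, as an engineer would, in place of code of your own. Each camera call takes 0.05 s, during which the arm holds its last target.

## Working session

There is one attempt and no reset: what is moved stays moved. The work goes in short steps, Python scripts to look and compute and a tool call to move; the robot and the scene stay as the last step left them, time stands still between calls to the robot, and variables do not carry over. Pictures are saved under pics/ and viewed, and the job is handed in when it is done.

Besides the shell and the picture viewer there is one more tool, called in YAML: its name, and indented under it one key for each argument. jog_arm: Moves the arm, as the interface text tells. Its arguments: {"type":"object","properties":{"xyz":{"type":"array","items":{"type":"array","items":{"type":"number"}}},"yaw":{"type":"array","items":{"type":"number"}},"gripper":{"type":"number"}},"required":["xyz","yaw"]}

```bash
ls; mkdir -p pics; python3 - <<'E'
from workcell import ctrl
import cv2
o=ctrl.get_obs();print(o['t'],o['ee_pos'],o['orientation'],o['width'])
for n in ("top","scene"):
    p=ctrl.get_image(n);cv2.imwrite(f"pics/{n}0.png",p["img"])
    print(n,p["K"].tolist(),p["R"].tolist(),p["t"].tolist())
    for th in ("platform","scrap_tray","crown_tray","firing_puck","glaze_jar","stub1_center"):
        r=ctrl.pinpoint(p,th)
        print(th,[([round(x["centre"][0]*640,1),round(x["centre"][1]*400,1)],round(x["confidence"],2)) for x in r])
E
```

```text
pics
0.0 [161.59382994 603.16283041 221.89909643] [-4.10062643e-01 -3.11449099e+00  2.40284417e-03] 87.87127011534054
top [[390.53733144185736, 0.0, 316.67302513669347], [0.0, 390.53733144185736, 200.75701769322578], [0.0, 0.0, 1.0]] [[-0.002229742335953598, -0.9995826639156461, 0.028801497329401828], [-0.9928556692784358, -0.0012231553971502355, -0.11931522900511826], [0.11930066316154596, -0.028861772124641034, -0.9924385874597182]] [-17.865485534714008, 554.7162228006387, 1225.6678854318068]
platform [([322.3, 203.9], 0.71), ([337.4, 238.7], 0.28)]
scrap_tray [([260.2, 201.4], 0.84)]
crown_tray [([385.9, 206.8], 0.94)]
firing_puck [([315.7, 173.0], 0.41)]
glaze_jar [([301.3, 175.0], 0.47)]
stub1_center []
scene [[502.17047167606563, 0.0, 320.824282350941], [0.0, 502.17047167606563, 197.1157046590292], [0.0, 0.0, 1.0]] [[-0.8984775098219343, 0.43892580038625945, 0.009072270909640967], [0.3624063308934481, 0.7531895692936657, -0.548969146706417], [-0.2477898619244239, -0.4899485834886192, -0.8357933774952819]] [473.15108359705766, -149.93307149519063, 1580.1577599724787]
platform [([307.2, 200.6], 0.67)]
scrap_tray [([337.3, 262.0], 0.75), ([248.2, 102.5], 0.53)]
crown_tray [([282.2, 149.9], 0.96)]
firing_puck [([278.8, 210.2], 0.55), ([254.1, 164.4], 0.33)]
glaze_jar [([287.6, 225.3], 0.47)]
stub1_center [([295.4, 187.8], 0.56), ([329.1, 204.9], 0.16)]
```

```bash
python3 - <<'E'
import cv2
a=cv2.imread("pics/top0.png")[120:290,220:440];cv2.imwrite("pics/top0z.png",cv2.resize(a,None,fx=3.5,fy=3.5,interpolation=2))
a=cv2.imread("pics/scene0.png")[100:310,180:440];cv2.imwrite("pics/scene0z.png",cv2.resize(a,None,fx=2.8,fy=2.8,interpolation=2))
E
```

```text
(no output)
```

View pics/top0.png

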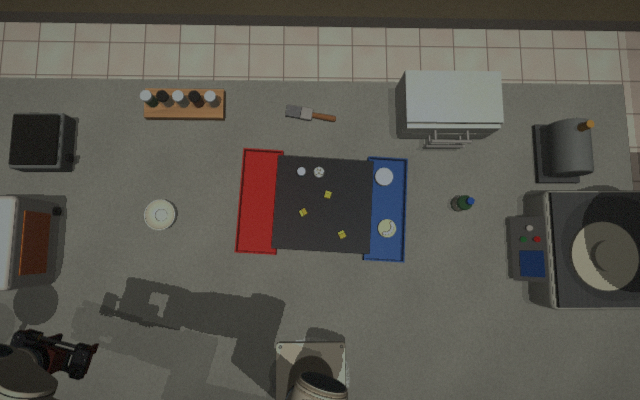

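```bash
sleep 1
```

```text
(no output)
```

View pics/top0z.png

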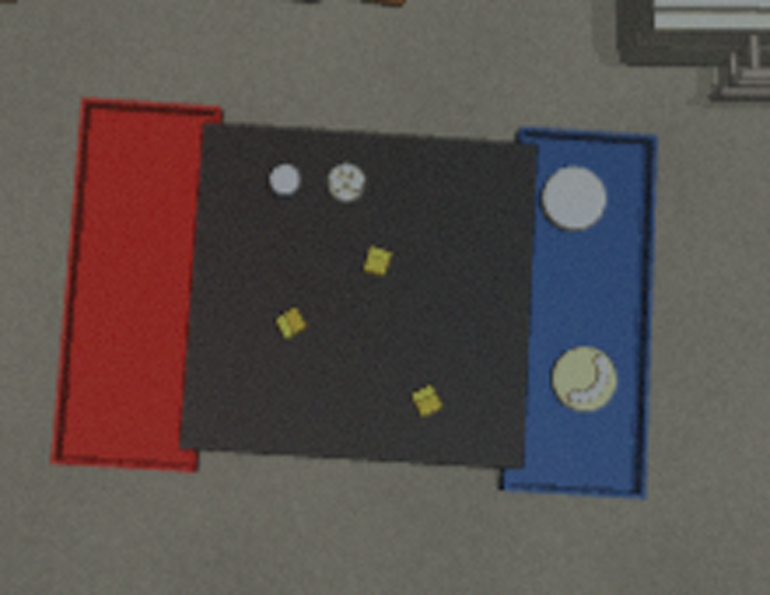

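View pics/scene0z.png

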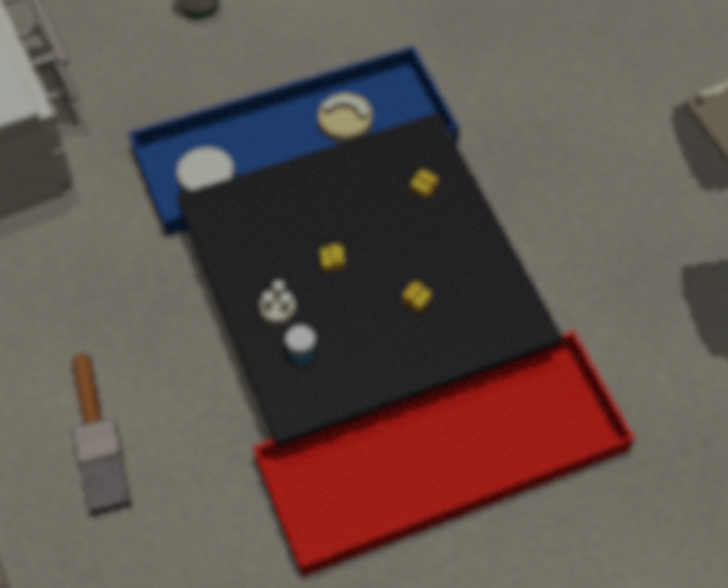

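The top view shows the red tray at the left (world +y) and the blue tray at the right. In the zoom the stubs are near (378,261), (291,323) and (427,401), with the jar at (285,179) and the puck at (346,182). Next I'll convert these to world positions.

```bash
cat > h.py <<'E'
import numpy as np,cv2
def ray(p,uv,z):
    K,R,t=map(np.array,(p["K"],p["R"],p["t"]));c=-R.T@t
    d=R.T@np.linalg.inv(K)@np.array([uv[0],uv[1],1.0]);return c+d*(z-c[2])/d[2]
def stubs(p,z=58):
    h=cv2.cvtColor(p["img"],cv2.COLOR_BGR2HSV)
    m=cv2.inRange(h,(20,110,60),(35,255,255));n,l,s,c=cv2.connectedComponentsWithStats(m)
    return [(s[i,4],c[i],ray(p,c[i],z)) for i in range(1,n) if s[i,4]>=15]
E
python3 - <<'E'
from workcell import ctrl
from h import *
np.set_printoptions(precision=1,suppress=True)
for n in("top","scene"):
    p=ctrl.get_image(n)
    for s in stubs(p): print(n,"yellow",s[0],s[1],s[2])
    g=p["img"].astype(int)
    roi=np.zeros((400,640),np.uint8)
    if n=="top": roi[150:262,268:378]=1
    else: roi[135:262,240:385]=1
    hsv=cv2.cvtColor(p["img"],cv2.COLOR_BGR2HSV)
    m=((p["img"].max(2)<65)&(roi>0)).astype(np.uint8)
    m=cv2.morphologyEx(m,cv2.MORPH_OPEN,np.ones((5,5)))
    k=max(cv2.findContours(m,0,1)[0],key=cv2.contourArea);r=cv2.minAreaRect(k)
    hull=cv2.approxPolyDP(cv2.convexHull(k),5,True)[:,0]
    W=[ray(p,u,50) for u in hull];print("hull",hull.tolist(),np.array(W))
    for th,z in(("firing_puck",50),("glaze_jar",50),("stub1_center",57),("stub2_center",57),("stub3_center",57),("platform",0)):
        for x in ctrl.pinpoint(p,th): print(th,ray(p,np.array(x["centre"])*[640,400],z),round(x["confidence"],2))
E
```

```text
top yellow 50 [327.3 194.2] [572.7 -51.1  58. ]
top yellow 48 [302.8 211.8] [516.7  26.3  58. ]
top yellow 47 [341.4 234. ] [446.8 -94.9  58. ]
hull [[279, 156], [372, 161], [368, 253], [272, 247]] [[ 697.6  103.2   50. ]
 [ 682.5 -197.    50. ]
 [ 387.5 -178.7   50. ]
 [ 406.9  122.4   50. ]]
firing_puck [ 459.  -241.5   50. ] 0.47
firing_puck [638.9 -15.4  50. ] 0.45
glaze_jar [632.5  32.6  50. ] 0.52
glaze_jar [544.9 -37.2  50. ] 0.46
stub1_center [573.8 -51.6  57. ] 0.56
stub2_center [522.5  25.4  57. ] 0.45
stub3_center [435.1 -83.8  57. ] 0.53
platform [551.7 -44.1   0. ] 0.56
scene yellow 79 [330.9 164.5] [445.5 -99.8  58. ]
scene yellow 80 [298.3 190.9] [570.4 -56.6  58. ]
scene yellow 85 [328.6 204.9] [514.1  22.5  58. ]
hull [[339, 141], [379, 223], [278, 259], [240, 183], [244, 169]] [[ 380.3 -174.4   50. ]
 [ 413.9  130.3   50. ]
 [ 705.3  110.4   50. ]
 [ 707.7 -158.8   50. ]
 [ 679.2 -200.4   50. ]]
firing_puck [650.3 -39.   50. ] 0.57
glaze_jar [644.7  26.3  50. ] 0.66
stub1_center [573.1 -58.1  57. ] 0.41
stub2_center [506.1  30.5  57. ] 0.4
stub3_center [442.7 -98.9  57. ] 0.45
platform [530.3 -37.9   0. ] 0.77
```

jog_arm:
  xyz:
    - [20, -34, 0]
    - [20, -34, 0]
    - [20, -34, 0]
    - [20, -34, 0]
    - [20, -34, 0]
    - [20, -34, 0]
    - [20, -34, 0]
    - [20, -34, 0]
    - [20, -34, 0]
    - [20, -34, 0]
    - [20, -34, 0]
    - [20, -34, 0]
    - [20, -34, 0]
    - [20, -34, 0]
    - [20, -34, 0]
    - [20, -34, 0]
    - [20, -34, 0]
    - [20, -34, 0]
    - [20, -34, 0]
    - [20, -34, 0]
  yaw: [-4, -4, -4, -4, -4, -4, -4, -4, -4, -4, -4, -4, -4, -4, -4, -4, -4, -4, -4, -4]
  gripper: 1

```text
t: 3.07
ee_pos: [570.9, -103.9, 226.8]
orientation: [2.367, 2.048, 0.018]
ft_force: [1.1, 0.8, 0.3]
width: 0.4
```

```bash
python3 - <<'E'
from workcell import ctrl
from h import *
np.set_printoptions(precision=1,suppress=True)
for n in("top","wrist"):
    p=ctrl.get_image(n);cv2.imwrite(f"pics/{n}1.png",p["img"])
    print(n,p["R"].round(2).tolist(),p["t"])
    for s in stubs(p): print(n,"yellow",s[0],s[1],s[2])
    if n=="top":
        print("jar",ray(p,(301.4,171.1),81),"puck",ray(p,(318.9,172),75))
E
```

```text
top [[-0.0, -1.0, 0.03], [-0.99, -0.0, -0.12], [0.12, -0.03, -0.99]] [ -17.9  554.7 1225.7]
top yellow 36 [326.5 194.1] [573.1 -48.7  58. ]
top yellow 52 [302.8 211.9] [516.5  26.4  58. ]
jar [642.3  30.8  81. ] puck [640.8 -24.1  75. ]
wrist [[0.99, -0.15, 0.02], [-0.15, -0.95, 0.26], [-0.02, -0.26, -0.97]] [-589.7  -50.1  374.9]
wrist yellow 266 [244.7  71.7] [517.8  26.1  58. ]
wrist yellow 334 [304.3 136.6] [570.6 -51.7  58. ]
wrist yellow 356 [208.3 188.8] [446.2 -95.1  58. ]
wrist yellow 31 [327.3 345.3] [ 555.4 -345.3   58. ]
wrist yellow 15 [287.7 348.7] [ 498.6 -341.5   58. ]
```

View pics/wrist1.png

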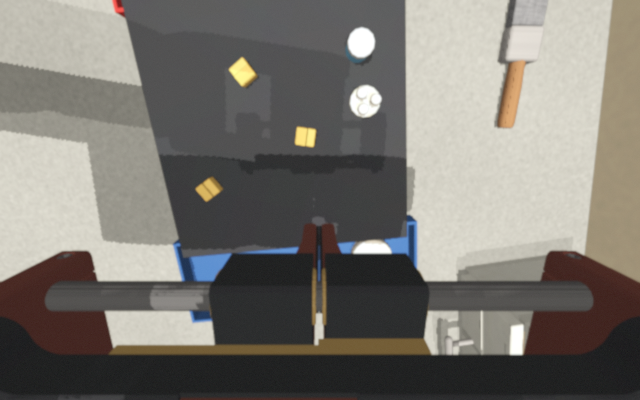

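jog_arm:
  xyz:
    - [-1, 2, -30]
    - [-1, 2, -30]
    - [0, 0, -30]
    - [0, 0, -30]
    - [0, 0, -25]
    - [0, 0, -12]
    - [0, 0, 0]
    - [0, 0, 0]
  yaw: [2, 3, 0, 0, 0, 0, 0, 0]

```text
t: 3.83
ee_pos: [571.2, -102.5, 65.9]
orientation: [2.27, 2.147, 0.026]
ft_force: [-0.4, -0.5, 0.2]
width: 0.4
```

jog_arm:
  xyz:
    - [-3, 0, -5]
    - [0, 0, -6]
    - [0, 0, 0]
    - [0, 0, 0]
  yaw: [0, 0, 0, 0]

```text
t: 4.17
ee_pos: [569.7, -102.1, 57.4]
orientation: [2.266, 2.146, 0.031]
ft_force: [-0.4, 0.7, 0.4]
width: 0.5
```

jog_arm:
  xyz:
    - [-1, 6, -2]
    - [0, 8, 0]
    - [0.5, 8, 0]
    - [0.5, 8, 0]
    - [0.5, 8, 0]
    - [0.5, 8, 0]
    - [0.5, 8, 0]
    - [0.5, 8, 0]
    - [0.5, 6, 0]
    - [0.5, 4, 0]
    - [0, 2, 0]
    - [0, 0, 0]
  yaw: [0, 0, 0, 0, 0, 0, 0, 0, 0, 0, 0, 0]

```text
t: 5.17
ee_pos: [574.6, -18.8, 57.7]
orientation: [2.261, 2.146, 0.035]
ft_force: [-0.1, 0.3, 0.7]
width: 0.7
```

```bash
cat > look.py <<'E'
import sys
from workcell import ctrl
from h import *
np.set_printoptions(precision=1,suppress=True)
for n in("top","wrist"):
    p=ctrl.get_image(n);cv2.imwrite(f"pics/{n}{sys.argv[1]}.png",p["img"])
    for s in stubs(p): print(n,"yellow",s[0],s[1],s[2])
E
python3 look.py 2
```

```text
wrist yellow 1580 [211.7 177.1] [515.3  25.5  58. ]
wrist yellow 1339 [313.8 208. ] [573.    3.3  58. ]
wrist yellow 271 [144.7 340.4] [453.9 -82.7  58. ]
wrist yellow 16 [334.6 348.1] [581.7 -99.8  58. ]
wrist yellow 15 [269.8 349.4] [536.7 -97.1  58. ]
```

View pics/wrist2.png

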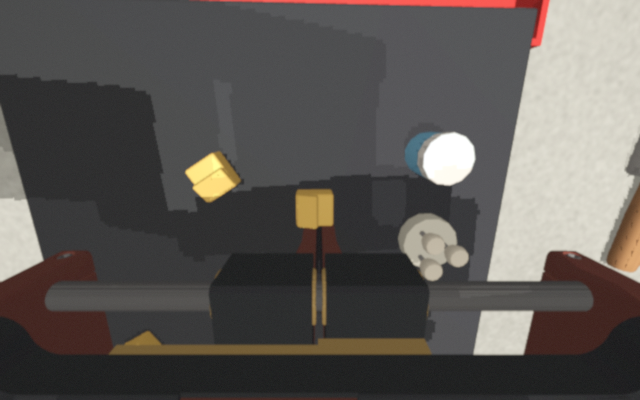

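The stub sits squarely in front of the fingers at (314,208), and the puck and jar are clear to the right. I'll continue to the edge.

jog_arm:
  xyz:
    - [0.4, 5, 0]
    - [0.4, 9, 0]
    - [0.4, 9, 0]
    - [0.4, 9, 0]
    - [0.4, 9, 0]
    - [0.4, 9, 0]
    - [0.4, 9, 0]
    - [0.4, 9, 0]
    - [0.4, 9, 0]
    - [0.4, 9, 0]
    - [0.4, 9, 0]
    - [0.4, 9, 0]
    - [0.4, 9, 0]
    - [0.4, 7, 0]
    - [0.4, 5, 0]
    - [0, 0, 0]
  yaw: [0, 0, 0, 0, 0, 0, 0, 0, 0, 0, 0, 0, 0, 0, 0, 0]

```text
t: 6.6
ee_pos: [580.9, 119.6, 57.6]
orientation: [2.262, 2.144, 0.036]
ft_force: [-0.2, -0.1, 0.6]
width: 0.3
```

```bash
python3 look.py 3
```

```text
top yellow 48 [341.5 234. ] [446.9 -95.1  58. ]
wrist yellow 786 [310.  186.3] [577.6 155.   58. ]
wrist yellow 21 [364.1 349.4] [608.4  35.7  58. ]
wrist yellow 18 [216.3 348.4] [506.6  45.2  58. ]
wrist yellow 23 [253.7 348.9] [531.9  42.6  58. ]
```

View pics/wrist3.png

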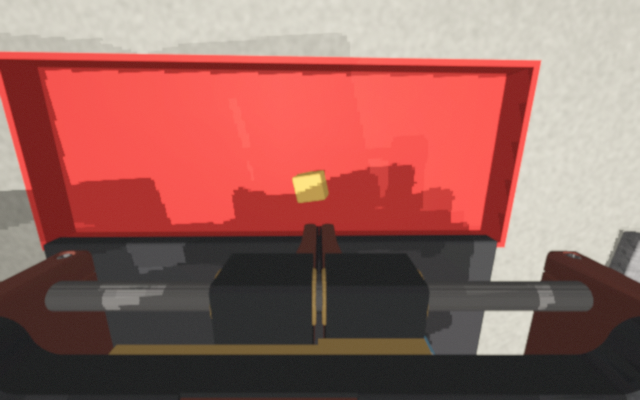

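Stub 1 lies in the red tray at (310,186). Next is stub 2.

jog_arm:
  xyz:
    - [0, 0, 25]
    - [0, 0, 30]
    - [-9, -20, 0]
    - [-12, -25, 0]
    - [-12, -25, 0]
    - [-12, -25, 0]
    - [-10, -20, 0]
    - [-5, -12, 0]
    - [0, 0, 0]
    - [0, 0, 0]
  yaw: [0, 0, 0, 0, 0, 0, 0, 0, 0, 0]

```text
t: 7.53
ee_pos: [517.4, -16.8, 115.2]
orientation: [2.266, 2.138, 0.035]
ft_force: [1.1, -0.2, 0.9]
width: 0.3
```

jog_arm:
  xyz:
    - [-2, 0, -20]
    - [-1, 0, -20]
    - [0, 0, -10]
    - [0, 0, -4]
    - [0, 0, 0]
    - [0, 0, 0]
  yaw: [0, 0, 0, 0, 0, 0]

```text
t: 8.03
ee_pos: [518.2, -14.7, 60.7]
orientation: [2.263, 2.136, 0.041]
ft_force: [-0.2, -0.6, 0.7]
width: 0.4
```

```bash
python3 look.py 4
```

```text
top yellow 38 [266.2 194.3] [572.  141.7  58. ]
wrist yellow 1249 [309.7 178.2] [515.4  25.3  58. ]
wrist yellow 32 [210.4 342.4] [439.1 -85.7  58. ]
```

View pics/wrist4.png

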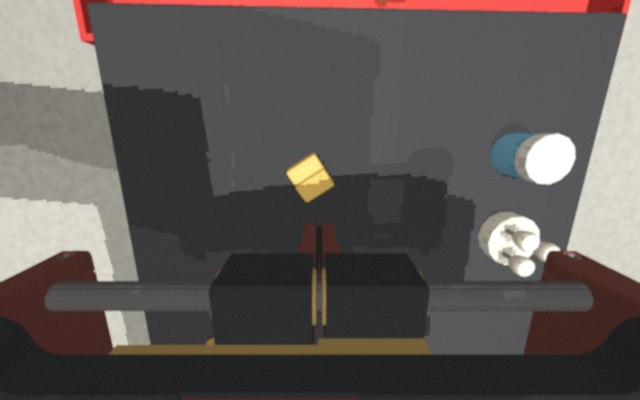

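Stub 2 is at (310,178), a few mm left of the finger line. I'll shift by −5 mm in x.

jog_arm:
  xyz:
    - [-5, 0, -3]
    - [0, 0, 0]
    - [0, 0, 0]
  yaw: [0, 0, 0]

```text
t: 8.38
ee_pos: [514.2, -14.6, 59.4]
orientation: [2.261, 2.135, 0.045]
ft_force: [0.9, -0.8, 0.2]
width: 0.5
```

jog_arm:
  xyz:
    - [-1, 4, -3]
    - [0, 6, 0]
    - [0.4, 7, 0]
    - [0.4, 7, 0]
    - [0.4, 7, 0]
    - [0.4, 7, 0]
    - [0.4, 5, 0]
    - [0.4, 3, 0]
    - [0, 2, 0]
    - [0, 0, 0]
  yaw: [0, 0, 0, 0, 0, 0, 0, 0, 0, 0]

```text
t: 9.22
ee_pos: [516.1, 39.5, 57.0]
orientation: [2.259, 2.135, 0.047]
ft_force: [0.6, -0.1, -0.3]
width: 0.3
```

```bash
python3 look.py 5
```

```text
top yellow 29 [265.5 194. ] [573.  144.1  58. ]
top yellow 36 [341.4 233.7] [447.9 -94.9  58. ]
wrist yellow 139 [392.3  68.9] [560.9 136.4  58. ]
wrist yellow 1315 [332.3 206.1] [525.5  62.3  58. ]
wrist yellow 18 [263.2 346.2] [473.8 -34.5  58. ]
```

View pics/wrist5.png

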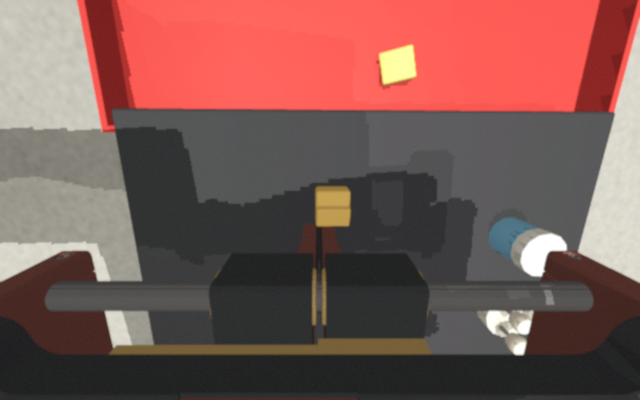

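The stub squared up to the fingers at (332,206), about 7 mm off-centre. I'll back off slightly, recentre and push it over.

jog_arm:
  xyz:
    - [0, -8, 0]
    - [0, 0, 0]
    - [6, 0, 0]
    - [0, 0, 0]
    - [0.3, 5, 0]
    - [0.3, 7, 0]
    - [0.4, 9, 0]
    - [0.4, 9, 0]
    - [0.4, 9, 0]
    - [0.4, 9, 0]
    - [0.4, 9, 0]
    - [0.4, 9, 0]
    - [0.4, 7, 0]
    - [0.4, 5, 0]
    - [0, 0, 0]
  yaw: [0, 0, 0, 0, 0, 0, 0, 0, 0, 0, 0, 0, 0, 0, 0]

```text
t: 10.57
ee_pos: [526.7, 117.0, 57.1]
orientation: [2.26, 2.134, 0.047]
ft_force: [0.4, -1.1, 0.3]
width: 0.6
```

```bash
python3 look.py 6
```

```text
top yellow 48 [341.5 234. ] [446.9 -95.1  58. ]
wrist yellow 439 [327.  156.3] [534.3 169.4  58. ]
wrist yellow 755 [381.2 178.5] [565.6 154.4  58. ]
```

View pics/wrist6.png

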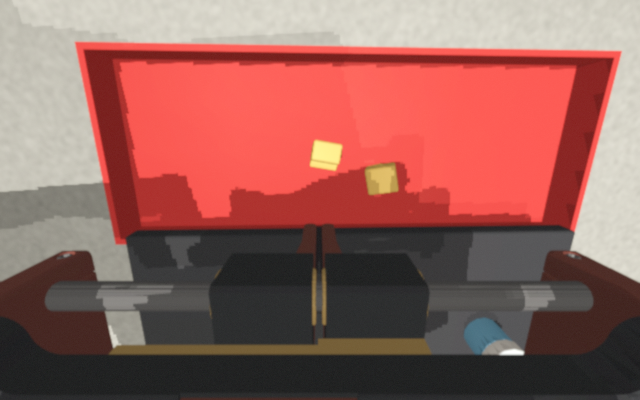

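Both stubs are in the tray at (327,156) and (381,178). Stub 3 is next.

jog_arm:
  xyz:
    - [0, 0, 25]
    - [0, 0, 30]
    - [-6, -18, 0]
    - [-10, -30, 0]
    - [-10, -30, 0]
    - [-10, -30, 0]
    - [-10, -30, 0]
    - [-10, -30, 0]
    - [-10, -30, 0]
    - [-8, -25, 0]
    - [-6, -15, 0]
    - [-3, -8, 0]
    - [0, 0, 0]
    - [0, 0, 0]
  yaw: [0, 0, 0, 0, 0, 0, 0, 0, 0, 0, 0, 0, 0, 0]

```text
t: 11.83
ee_pos: [437.7, -144.5, 115.3]
orientation: [2.264, 2.124, 0.049]
ft_force: [0.3, 0.2, 0.1]
width: 0.7
```

jog_arm:
  xyz:
    - [3, 0, -20]
    - [1, 2, -20]
    - [0, 0, -12]
    - [0, 0, -5]
    - [0, 0, 0]
    - [0, 0, 0]
  yaw: [0, 0, 0, 0, 0, 0]

```text
t: 12.33
ee_pos: [445.2, -138.7, 57.3]
orientation: [2.258, 2.127, 0.052]
ft_force: [0.2, 0.5, 1.0]
width: 0.6
```

```bash
python3 look.py 7
```

```text
top yellow 38 [266.3 194.3] [572.2 141.5  58. ]
top yellow 33 [260.3 206.8] [532.4 159.7  58. ]
top yellow 20 [339.7 234.3] [446.  -89.4  58. ]
wrist yellow 1310 [315.3 174.6] [445.8 -96.1  58. ]
```

View pics/wrist7.png

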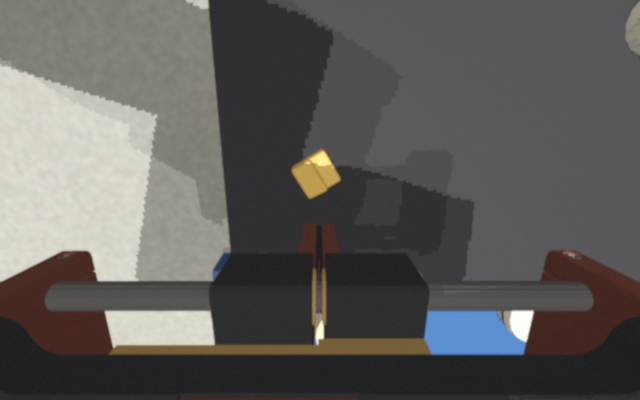

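Stub 3 is centred at (315,174). I'll push part-way and look again.

jog_arm:
  xyz:
    - [0, 4, 0]
    - [0.2, 6, 0]
    - [0.4, 7, 0]
    - [0.4, 7, 0]
    - [0.4, 7, 0]
    - [0.4, 7, 0]
    - [0.4, 7, 0]
    - [0.4, 5, 0]
    - [0, 3, 0]
    - [0, 2, 0]
    - [0, 0, 0]
  yaw: [0, 0, 0, 0, 0, 0, 0, 0, 0, 0, 0]

```text
t: 13.35
ee_pos: [449.8, -77.5, 60.6]
orientation: [2.253, 2.125, 0.057]
ft_force: [0.1, -0.3, 0.6]
width: 0.6
```

```bash
python3 look.py 8
```

```text
top yellow 40 [266.3 194.2] [572.4 141.5  58. ]
top yellow 33 [260.3 206.8] [532.4 159.7  58. ]
wrist yellow 1294 [323.3 206.7] [454.1 -55.8  58. ]
wrist yellow 16 [199.5 350.8] [ 362.9 -153.4   58. ]
```

View pics/wrist8.png

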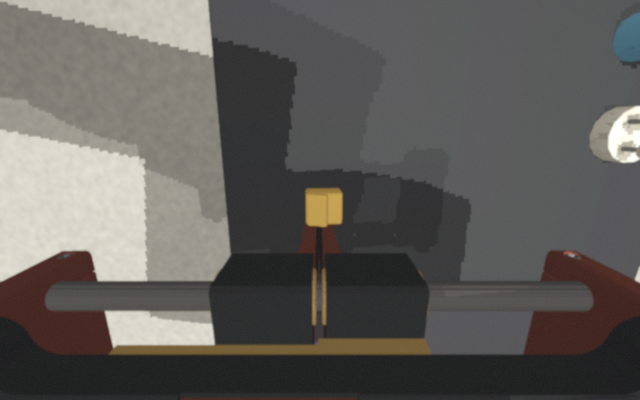

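Stub 3 is square at (323,207). z drifted up to 60.6, so I'll lower by 3 mm and keep pushing.

jog_arm:
  xyz:
    - [0.4, 4, -3]
    - [0.4, 7, -1]
    - [0.4, 9, 0]
    - [0.4, 9, 0]
    - [0.4, 9, 0]
    - [0.4, 9, 0]
    - [0.4, 9, 0]
    - [0.4, 9, 0]
    - [0.4, 9, 0]
    - [0.4, 9, 0]
    - [0.4, 7, 0]
    - [0.3, 5, 0]
    - [0, 3, 0]
    - [0, 0, 0]
  yaw: [0, 0, 0, 0, 0, 0, 0, 0, 0, 0, 0, 0, 0, 0]

```text
t: 14.62
ee_pos: [454.0, 31.4, 55.8]
orientation: [2.253, 2.125, 0.056]
ft_force: [0.1, -0.3, 0.7]
width: 0.7
```

```bash
python3 look.py 9
```

```text
top yellow 40 [266.3 194.2] [572.4 141.5  58. ]
top yellow 33 [260.3 206.8] [532.4 159.7  58. ]
wrist yellow 472 [422.1  21.5] [513.8 149.6  58. ]
wrist yellow 157 [474.9  53.8] [543.1 133.2  58. ]
wrist yellow 1394 [323.2 208.6] [457.9  53.3  58. ]
wrist yellow 29 [313.2 308.4] [447.6 -14.9  58. ]
wrist yellow 24 [398.7 345. ] [505.4 -50.7  58. ]
wrist yellow 17 [280.4 348.6] [423.2 -44.5  58. ]
wrist yellow 19 [307.6 347. ] [441.8 -45.3  58. ]
wrist yellow 18 [332.8 348.4] [459.1 -48.5  58. ]
wrist yellow 24 [344.8 347.4] [467.5 -48.6  58. ]
wrist yellow 17 [421.6 348. ] [522.  -55.2  58. ]
wrist yellow 32 [234.9 348.6] [392.9 -41.1  58. ]
wrist yellow 15 [296.3 348.9] [434. -46.  58.]
wrist yellow 15 [213.5 351.1] [378.5 -41.5  58. ]
```

View pics/wrist9.png

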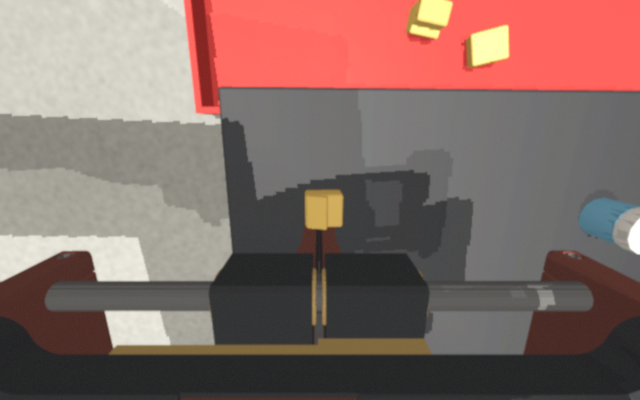

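Stub 3 is still square at (323,209), with about 92 mm left to the edge.

jog_arm:
  xyz:
    - [0.4, 4, 0]
    - [0.4, 7, 0]
    - [0.4, 9, 0]
    - [0.4, 9, 0]
    - [0.4, 9, 0]
    - [0.4, 9, 0]
    - [0.4, 9, 0]
    - [0.4, 9, 0]
    - [0.4, 9, 0]
    - [0.4, 7, 0]
    - [0, 5, 0]
    - [0, 0, 0]
  yaw: [0, 0, 0, 0, 0, 0, 0, 0, 0, 0, 0, 0]

```text
t: 15.72
ee_pos: [458.2, 126.2, 55.8]
orientation: [2.255, 2.123, 0.057]
ft_force: [0.5, -0.8, 0.1]
width: 0.4
```

```bash
python3 look.py 10
```

```text
top yellow 38 [266.3 194.3] [572.2 141.5  58. ]
wrist yellow 752 [416.8 163.7] [517.9 171.1  58. ]
wrist yellow 270 [467.3 181.4] [549.1 158.3  58. ]
wrist yellow 619 [320.6 206.8] [460.5 149.2  58. ]
```

View pics/wrist10.png

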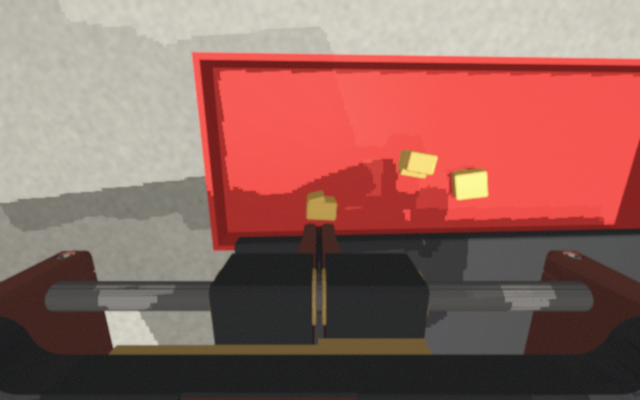

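Stub 3 has gone over the edge at (321,207). I'll raise and withdraw, then verify.

jog_arm:
  xyz:
    - [0, 0, 15]
    - [0, 0, 30]
    - [0, 0, 30]
    - [0, 0, 30]
    - [-5, 25, 10]
    - [-10, 30, 0]
    - [-10, 30, 0]
    - [-10, 30, 0]
    - [-10, 30, 0]
    - [-10, 30, 0]
    - [-10, 30, 0]
    - [-5, 20, 0]
    - [0, 0, 0]
    - [0, 0, 0]
  yaw: [0, 0, 0, 0, 0, 0, 0, 0, 0, 0, 0, 0, 0, 0]

```text
t: 16.98
ee_pos: [383.3, 352.8, 176.9]
orientation: [2.271, 2.108, 0.056]
ft_force: [0.3, -0.1, -0.0]
width: 0.5
```

```bash
python3 - <<'E'
from workcell import ctrl
from h import *
o=ctrl.get_obs();print(o['t'],o['ee_pos'])
a=ctrl.get_image("top");b=ctrl.get_image("scene")
for s in stubs(a,12):print("top",s[0],s[1],s[2])
for s in stubs(b,12):print("scene",s[0],s[1],s[2])
A=cv2.resize(a["img"][120:290,220:440],(580,448));cv2.imwrite("pics/topF.png",A)
cv2.imwrite("pics/sceneF.png",cv2.resize(b["img"][100:310,180:440],None,fx=2.8,fy=2.8))
E
```

```text
16.9833 [383.29646268 352.77048838 176.92433585]
top 39 [266.23076923 194.23076923] [578.60509902 146.39157355  12.        ]
top 33 [260.33333333 206.81818182] [537.16199034 165.00831108  12.        ]
top 33 [268.6969697  229.33333333] [463.85796561 136.92138643  12.        ]
scene 48 [362.72916667 236.41666667] [461.22128159 130.51693912  12.        ]
scene 50 [327.4  256.04] [576.32930176 142.02390237  12.        ]
scene 39 [344.41025641 255.46153846] [534.08870357 160.49085538  12.        ]
```

View pics/topF.png

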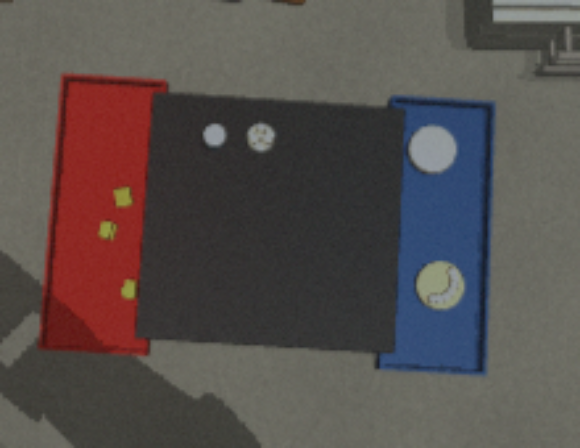

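View pics/sceneF.png

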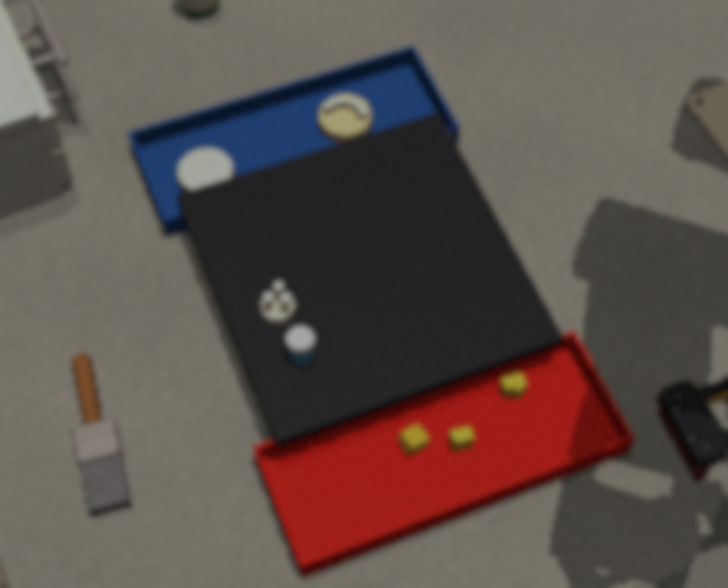

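All three stubs lie on the tray floor: in the top view they are at (122,197), (107,230) and (129,289). The puck, jar, model and disc appear where they were before. Handing in.

```bash
python3 -c "
from workcell import ctrl
print(ctrl.close_job())"
```

```text
the job is handed in; nothing more can be done
None
```

All three yellow stubs are in the red scrap tray. I pushed them off the platform one at a time with the closed fingers and never gripped them. The arm was then raised and moved clear, and the job was handed in at about 17 s of the 67 s allowed.

- **Stubs:** the final top and scene pictures both show three stubs on the tray floor and none left on the platform. The two cameras agree on their positions to about 4–7 mm, the same kind of offset they showed at the start.
- **Other objects:** the firing puck, glaze jar, dental model and disc look unmoved from the first pictures, judged by eye. I did not recheck the bottle or the dish at the end; the arm's path stayed clear of them.
- **Forces:** the wrist force read about 1 N at the end of each move. I did not record it during the moves.
- **Corrections on the way:**
  - Stub 2 slid about 7 mm off the finger centre, so I backed off, recentred and pushed again.
  - The fingers rose to 60.6 mm during stub 3's push, so I lowered them before going on.

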